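# Load the sample pellets into the spectrometer magazine

## Task

Load the magazine: without picking any of them up, slide the three steel-ringed sample pellets over the tray with the fingertips, gently and one at a time, through the gate into the slot until each is wholly past the shutter's path. Then push the shutter's post across until the shutter is fully shut behind them, and leave the tweezers, cup and beaker as they stand.

Things in the scene. Friction and masses are not known exactly. Their poses are not given: they have to be found in the camera images.
- magazine: sample magazine of a spectrometer with its loading tray, aluminium, fixed to the bench. Origin on the bench (z = 0) under the middle of the gate; z up, +y is the way the pellets go through the gate into the slot (to the robot's left), +x away from the robot at yaw 0. All mm below are in this frame. A carrying handle 43 mm high stands at y = 172
- deck (a point): centre of the dark grey plastic sliding deck, flat, 12 mm above the bench, x -111 to 111, y -232 to 0 mm; a rim 6 mm higher runs along its near, far and rear (-y) edges. Two bent funnel bars, 10 mm high above the deck, narrow from x = +-111 at y = -118 to +-74 at y = -96 and on to x = +-22 at y = -4. Pellets slide easily on deck and bars
- gate (a point): on the deck in the middle of the gate (magazine 0, 0, 12 mm), axes as the magazine. The gate is 44 mm wide. The shutter blade crosses at y = 0 to 5 mm, so a pellet is wholly past when its centre is 25 mm or more past this point along +y. Shutter guides beside the gate (|x| over 22) are 12 mm high above the deck, y -6 to 13
- slot_end (a point): floor of the slot at its end stop (magazine 0, 141, 12 mm). The slot runs straight on from the gate, level with the deck, 44 mm wide, with room for three pellets in a row and 16 mm to spare. Walls 11 mm high; from y = 45 on, lips overhang by 3 mm each side, 11 to 14 mm above the deck, so pellets enter only by the gate
- shutter (a joint): the sliding steel shutter, in m along the magazine's +x across the gate: 0 = fully open, 0.056 = fully shut against its stop; starts open at 0 to 0.006. It moves with about 1.5 N and stays where it is left. Blade 60 x 5 x 12 mm; open, it lies clear of the gate on the near (-x) side
- shutter_post (a point): top centre of the black knurled round post on the shutter, 13 mm diameter; its top is 48.5 mm above the bench, its black grip reaches down to 26.5 mm above the bench. It moves with the shutter: magazine x = -52 mm (open) to +4 mm (shut), y = 2.5 mm
- pellet_0: loose sample pellet: a grey pressed disc in a plain steel ring, 40 mm diameter, 8 mm high, about 45 g, all three alike, lying flat on the deck. Origin at the centre of its underside, z up; it is round, its yaw means nothing
- pellet_1: loose sample pellet: a grey pressed disc in a plain steel ring, 40 mm diameter, 8 mm high, about 45 g, all three alike, lying flat on the deck. Origin at the centre of its underside, z up; it is round, its yaw means nothing
- pellet_2: loose sample pellet: a grey pressed disc in a plain steel ring, 40 mm diameter, 8 mm high, about 45 g, all three alike, lying flat on the deck. Origin at the centre of its underside, z up; it is round, its yaw means nothing
- tweezers: steel tweezers, 128 mm long, 11 mm wide, 8 mm high, lying flat. Stands or lies on the bench beside the tray; not to be disturbed. Origin at the centre of its underside
- sample_cup: clear plastic sample cup, 55 mm diameter, 60 mm high. Stands or lies on the bench beside the tray; not to be disturbed. Origin at the centre of its underside
- beaker: clear beaker with a spout, 70 x 77 mm, 86 mm high. Stands or lies on the bench beside the tray; not to be disturbed. Origin at the centre of its underside
Not all that is in view belongs to the job. Leave any turquoise look-alike of the pellet_0 alone.

How it is judged:
On the way, in this order (a step that is already met when the one before it is completed fails the run):
1. one pellet is wholly through the gate, flat in the slot (((y of pellet_0 in the frame of gate between 0.0235 and 0.125 m and x of pellet_0 in the frame of gate between -0.005 and 0.005 m and z of pellet_0 in the frame of gate between -0.002 and 0.003 m) or (y of pellet_1 in the frame of gate between 0.0235 and 0.125 m and x of pellet_1 in the frame of gate between -0.005 and 0.005 m and z of pellet_1 in the frame of gate between -0.002 and 0.003 m) or (y of pellet_2 in the frame of gate between 0.0235 and 0.125 m and x of pellet_2 in the frame of gate between -0.005 and 0.005 m and z of pellet_2 in the frame of gate between -0.002 and 0.003 m))), for 0.2 s.
2. a second pellet has followed it ((((y of pellet_0 in the frame of gate between 0.0235 and 0.125 m and x of pellet_0 in the frame of gate between -0.005 and 0.005 m and z of pellet_0 in the frame of gate between -0.002 and 0.003 m) and (y of pellet_1 in the frame of gate between 0.0235 and 0.125 m and x of pellet_1 in the frame of gate between -0.005 and 0.005 m and z of pellet_1 in the frame of gate between -0.002 and 0.003 m)) or ((y of pellet_0 in the frame of gate between 0.0235 and 0.125 m and x of pellet_0 in the frame of gate between -0.005 and 0.005 m and z of pellet_0 in the frame of gate between -0.002 and 0.003 m) and (y of pellet_2 in the frame of gate between 0.0235 and 0.125 m and x of pellet_2 in the frame of gate between -0.005 and 0.005 m and z of pellet_2 in the frame of gate between -0.002 and 0.003 m)) or ((y of pellet_1 in the frame of gate between 0.0235 and 0.125 m and x of pellet_1 in the frame of gate between -0.005 and 0.005 m and z of pellet_1 in the frame of gate between -0.002 and 0.003 m) and (y of pellet_2 in the frame of gate between 0.0235 and 0.125 m and x of pellet_2 in the frame of gate between -0.005 and 0.005 m and z of pellet_2 in the frame of gate between -0.002 and 0.003 m)))), for 0.2 s.
3. all three pellets are in the slot (y of pellet_0 in the frame of gate between 0.0235 and 0.125 m and x of pellet_0 in the frame of gate between -0.005 and 0.005 m and z of pellet_0 in the frame of gate between -0.002 and 0.003 m and y of pellet_1 in the frame of gate between 0.0235 and 0.125 m and x of pellet_1 in the frame of gate between -0.005 and 0.005 m and z of pellet_1 in the frame of gate between -0.002 and 0.003 m and y of pellet_2 in the frame of gate between 0.0235 and 0.125 m and x of pellet_2 in the frame of gate between -0.005 and 0.005 m and z of pellet_2 in the frame of gate between -0.002 and 0.003 m), for 0.2 s.
4. the shutter is fully shut behind them (all of step 3 and value of joint shutter above 0.053 m), for 0.2 s.
At the end, for the whole second after the job is handed in: All three pellets lie flat and at rest in the slot, each centre at least 23.5 mm past the gate point, and the shutter is at least 53 mm along its 56 mm stroke. The pellets must have gone through one after another (all of step 4 and linear speed of each of pellet_0, pellet_1, pellet_2 below 0.02 m/s); the robot touches nothing.
It fails at once if a pellet is lifted (more than 5 mm off the deck) or tipped up (z of any of pellet_0, pellet_1, pellet_2 in the frame of gate above 0.005 m or angle between any of pellet_0, pellet_1, pellet_2's own z axis and vertical above 0.3 rad).
It fails at once if a pellet leaves the tray (z of any of pellet_0, pellet_1, pellet_2 in the frame of gate below -0.006 m).
It fails at once if a pellet is pressed or pushed roughly (more than 20 N) (contact force between the fingers and pellet_0 above 20 N or contact force between the fingers and pellet_1 above 20 N or contact force between the fingers and pellet_2 above 20 N).
It fails at once if the tweezers, cup or beaker are moved by more than 20 mm (distance of any of tweezers, sample_cup, beaker from where it was at the start of the episode above 0.02 m).
It also fails if it takes over 67 s, if anything falls off the work surface, if the arm or the gripper's body presses on something with over 40 N, if the wrist force passes 120 N, or if a joint passes its speed limit or range.

## Robot

A 6-joint arm with a two-finger parallel gripper is mounted at the origin on the work surface; the furniture and walls round the work are solid. World frame = base frame: x ahead of the robot, y to its left, z up, the work surface at z = 0. Lengths are in m, angles in rad, forces in N, time in s.
With the tool pointing down it reaches from about 0.35 to 0.775 m from the base axis. Payload 5.5 kg.
Tool frame: the origin (TCP) lies at the very end of the fingers, on their centre line; the grasp point (between the pads) lies 19 mm behind it; z points along the fingers, y is the line along which they close (so a half turn about z gives the same grasp; the last joint's range is limited). The gripper opens to 85 mm and grips with 20 to 120 N. Pads are 22 mm wide; open, the fingers measure 114 mm over their backs; the gripper's body (76 mm by 85 mm) begins 54 mm behind the grasp point. The pads swing forward as they close: fully open they stand 13 mm farther back than shut.
Start: joints at [-1.254, 0.313, 0.046, 1.304, 0, 1.431], TCP at [0.254, -0.516, 0.231] pointing down, gripper open.
Joint ranges: [-2.76, 2.76], [-0.86, 1.69], [-1.03, 1.26], [-2.2, 2.34], [-1.47, 1.5], [-3.14, 3.14]. Speed limits (rad/s): [2.57, 2.57, 3.14, 3.14, 3.14, 3.14].

## Interface

Orientations are given as a unit quaternion [w, x, y, z].
In Python, from workcell import get_state, read_camera, hand_in gives the robot as it stands.
- The arm moves only by the tool send_rows, never from a script. Its argument "increments" is a list of rows, each an object of numbers: "dx", "dy", "dz": the shift along the world's x, y, z in units of 25 mm (1.0 is 25 mm); "roll": the turn about the world's z in units of 8 degrees (1.0 is 8 degrees); "claw": the opening, from -1 (shut) to 1 (fully open). In form: [{"dx": .., "dy": .., "dz": .., "roll": .., "claw": ..}, ...]. A call has exactly 5 rows; each row is the pose to reach, as a shift and turn from the pose commanded when the call began; what a row does not reach only later rows make up. A row lasts 1/8 s, in which the tool goes at most 62.5 mm and 10.7 degrees, less where a joint would pass 70% of its speed; a pose out of reach is approached as far as the arm can. A call with a gripper value outside its range is refused whole. The fingers move at their own pace and stop on an object; "grip_force" is the grip in N (left out, the last holds). Time passes only in rows, so rows that repeat a pose let the fingers close, or fill a call up. It gives the time, the measured TCP pose, the force, the opening and the grip force at its end, in the units of the state.
- get_state(): the state, without advancing time (a new reading comes with each control period).
- read_camera(name): name is "scene" or "top" or "wrist"; returns a dict with "image" (400x640x3 uint8, blue, green, red), "fx", "fy", "cx", "cy" (pixels), "world_to_cam" (4x4, takes a point from world to camera coordinates). Camera axes: x right, y up, looking along -z (the intrinsics and any distortion apply to the point x, -y, -z); pixel columns grow to the right and rows downward; lengths in m; the calibration is good to about 2 mm. A picture is of the moment at which its call begins. There is no depth.
- hand_in(): hands the job in; it is judged then, once.
The state is a dict: "clock": time; "joint_pos": joint angles; "qvel": joint speeds; "tau": joint torques, N m; "tcp_pos": TCP position; "orientation": TCP orientation; "wrist_force": force on the tool from outside, world axes, zero at the start; "ft_torque": the same for the moment, N m; "finger_gap": finger opening in m; "grip_force": force on a finger pad.
Only numpy, scipy, OpenCV 4.12 (cv2) and the standard library are available. Lean on these libraries where they do the work, as an engineer would, in place of code of your own. Each camera call takes 0.05 s, during which the arm holds its last target. There are 200 camera calls.

## Working session

There is one attempt and no reset: what is moved stays moved. The work goes in short steps, Python scripts to look and compute and a tool call to move; the robot and the scene stay as the last step left them, time stands still between calls to the robot, and variables do not carry over. Pictures are saved under pics/ and viewed, at most 11 in all, crops included, and the job is handed in when it is done.

Besides the shell and the picture viewer there is one more tool, called as name(argument=value, ...), one argument or row to a line, values as JSON. send_rows: Moves the arm, as the interface text tells. Its arguments: {"type":"object","properties":{"increments":{"type":"array","items":{"type":"object","properties":{"dx":{"type":"number"},"dy":{"type":"number"},"dz":{"type":"number"},"roll":{"type":"number"},"claw":{"type":"number"}}}},"grip_force":{"type":"number"}},"required":["increments"]}

```bash
ls; mkdir -p pics; cat > h.py <<'E'
import numpy as np, cv2
from workcell import get_state, read_camera, hand_in
def px2w(c,u,v,z):
    M=np.array(c["world_to_cam"]);R=M[:3,:3];t=M[:3,3]
    d=np.array([(u-c["cx"])/c["fx"],-(v-c["cy"])/c["fy"],-1.])
    o=-R.T@t;d=R.T@d
    return o+d*(z-o[2])/d[2]
def w2px(c,p):
    M=np.array(c["world_to_cam"]);q=M[:3,:3]@np.array(p)+M[:3,3]
    return np.array([c["cx"]+c["fx"]*q[0]/-q[2],c["cy"]-c["fy"]*q[1]/-q[2]])
E
python3 - <<'E'
from h import *
for n in("top","scene"):
    c=read_camera(n);cv2.imwrite(f"pics/{n}0.png",c["image"]);print(n,[k for k in c if k!="image"],c["fx"],c["cx"],c["cy"]);print(np.round(c["world_to_cam"],3).tolist())
s=get_state();print(s["tcp_pos"],s["orientation"],s["finger_gap"],s["clock"])
E
```

```text
pics
top ['fx', 'fy', 'cx', 'cy', 'world_to_cam'] 458.96276531638085 316.81175458693764 198.26372825711684
[[0.062, -0.998, -0.001, -0.035], [0.97, 0.06, 0.236, -0.559], [-0.235, -0.015, 0.972, -0.865], [0.0, 0.0, 0.0, 1.0]]
scene ['fx', 'fy', 'cx', 'cy', 'world_to_cam'] 502.5853122156886 316.50253455785713 199.33123250459184
[[-0.534, -0.845, 0.022, 0.298], [0.49, -0.288, 0.823, -0.321], [-0.689, 0.451, 0.568, -0.757], [0.0, 0.0, 0.0, 1.0]]
[ 0.25348993 -0.51556739  0.23048939] [-8.47280957e-04  9.74023744e-01  2.26444307e-01 -6.88837574e-05] 0.08541858315933121 0.1
```

View pics/top0.png

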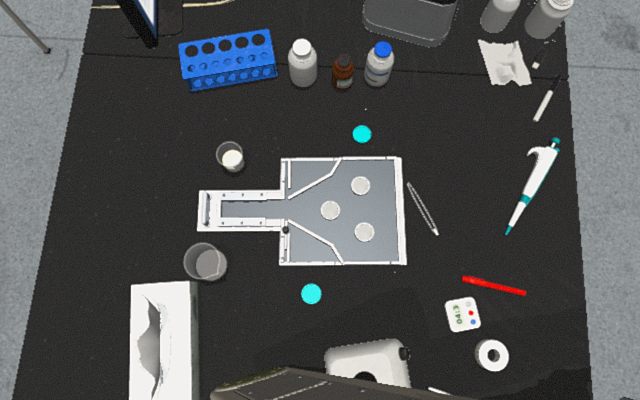

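View pics/scene0.png

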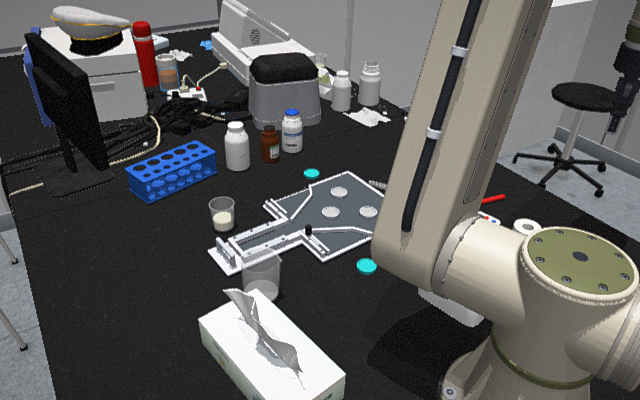

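The top view shows three grey pellets at about (360,185), (330,210) and (364,232). The look-alikes are turquoise discs at (362,134) and (311,294), off the tray. The post is at (286,230), the handle at (206,210), the cup at (230,157), the beaker at (205,262) and the tweezers at (423,209). The grey ones inside the deck are the targets; I'll check them in a close crop.

```bash
python3 - <<'E'
import cv2
im=cv2.imread("pics/top0.png")[145:275,190:415]
cv2.imwrite("pics/crop0.png",cv2.resize(im,None,fx=3.5,fy=3.5,interpolation=cv2.INTER_CUBIC))
E
```

```text
(no output)
```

View pics/crop0.png

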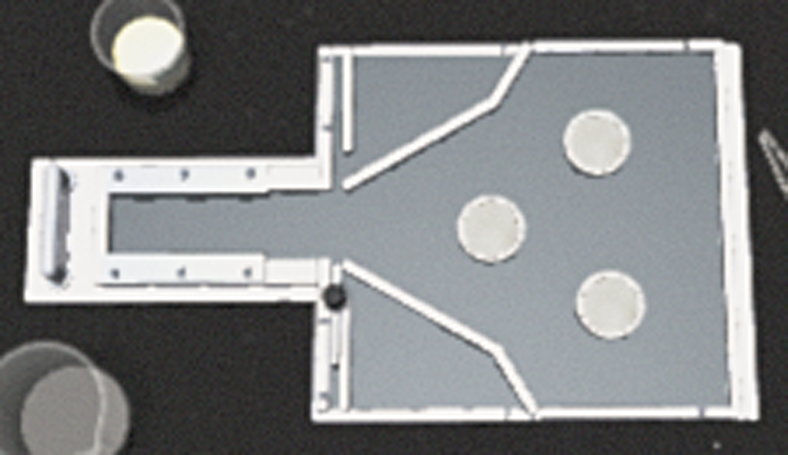

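```bash
cat > fit.py <<'E'
from h import *
c=read_camera("top")
P=lambda u,v,z:px2w(c,190+u/3.5,145+v/3.5,z)[:2]
F=[(346,188,22,-4,22),(345,260,-22,-4,22),(495,108,74,-96,22),(497,347,-74,-96,22),(718,53,111,-232,18),(733,407,-111,-232,18),(108,194,19,141,26),(108,254,-19,141,26)]
W=np.array([P(u,v,z/1e3) for u,v,_,_,z in F]);m=np.array([[a,b] for _,_,a,b,_ in F])/1e3
A=m-m.mean(0);B=W-W.mean(0);th=np.arctan2((A[:,0]*B[:,1]-A[:,1]*B[:,0]).sum(),(A*B).sum())
R=np.array([[np.cos(th),-np.sin(th)],[np.sin(th),np.cos(th)]]);o=W.mean(0)-R@m.mean(0)
print("yaw",np.degrees(th),"gate",o);print(np.round(((W-o)@R-m)*1e3,1).tolist())
for n,u,v,z in(("A",597,142,.02),("B",491,229,.02),("C",610,304,.02),("post",334,292,.0485)):
    w=P(u,v,z);print(n,w.round(4),((w-o)@R*1e3).round(1))
np.savez("pose.npz",R=R,o=o,th=th)
E
python3 fit.py
```

```text
yaw 3.604481164283173 gate [0.54325782 0.06068331]
[[0.9, 0.9], [0.2, 1.0], [-0.5, 1.8], [-0.6, 1.9], [-0.8, -1.9], [1.1, -1.6], [-0.6, -0.1], [0.3, -1.9]]
A [ 0.6052 -0.0925] [  52.2 -156.8]
B [ 0.5466 -0.0305] [ -2.4 -91.2]
C [ 0.5051 -0.1042] [ -48.5 -162.2]
post [0.4974 0.0593] [-45.9   1.5]
```

send_rows(
  increments=[
    {"dx": 1.1, "dy": 1.7, "dz": -0.3, "roll": 1, "claw": 0},
    {"dx": 2.2, "dy": 3.4, "dz": -0.7, "roll": 2, "claw": -0.4},
    {"dx": 3.3, "dy": 5.1, "dz": -1.2, "roll": 3, "claw": -0.81},
    {"dx": 4.4, "dy": 6.8, "dz": -1.7, "roll": 4, "claw": -0.81},
    {"dx": 5.5, "dy": 8.5, "dz": -2.2, "roll": 5, "claw": -0.81},
  ],
  grip_force=20,
)

```text
clock: 0.78
tcp_pos: [0.3917, -0.3021, 0.1758]
orientation: [0.0, 0.837, 0.548, 0.0]
wrist_force: [0.9, -0.5, 0.2]
finger_gap: 0.0078
grip_force: 0.0
```

send_rows(
  increments=[
    {"dx": 1.3, "dy": 1.9, "dz": -0.6, "roll": 0.8, "claw": -0.81},
    {"dx": 2.6, "dy": 3.8, "dz": -1.2, "roll": 1.6, "claw": -0.81},
    {"dx": 3.9, "dy": 5.7, "dz": -1.8, "roll": 2.4, "claw": -0.81},
    {"dx": 5.2, "dy": 7.6, "dz": -2.4, "roll": 3.2, "claw": -0.81},
    {"dx": 6.33, "dy": 9.2, "dz": -3.0, "roll": 3.43, "claw": -0.81},
  ],
)

```text
clock: 1.4
tcp_pos: [0.5502, -0.0716, 0.1007]
orientation: [0.0, 0.684, 0.73, 0.0]
wrist_force: [-0.2, -0.5, 0.6]
finger_gap: 0.0081
grip_force: 0.0
```

send_rows(
  increments=[
    {"dz": -1.0, "claw": -0.81},
    {"dz": -2.0, "claw": -0.81},
    {"dz": -2.6, "claw": -0.81},
    {"dz": -3.0, "claw": -0.81},
    {"dz": -3.0, "claw": -0.81},
  ],
)

```text
schema error: expected keys dx, dy, dz, roll, claw
```

```bash
cat > st.py <<'E'
from h import *
d=np.load("pose.npz");s=get_state();p=np.array(s["tcp_pos"]);q=s["orientation"]
print("t",s["clock"],"tcp",p.round(4),"mag",((p[:2]-d["o"])@d["R"]*1e3).round(1),"yaw",np.degrees(2*np.arctan2(q[2],q[1])).round(2),"gap",s["finger_gap"],"F",np.round(s["wrist_force"],1))
E
python3 - <<'E'
exec(open("st.py").read())
c=read_camera("top");cv2.imwrite("pics/a.png",cv2.resize(c["image"][145:275,190:415],None,fx=3.5,fy=3.5,interpolation=cv2.INTER_CUBIC))
c=read_camera("scene");cv2.imwrite("pics/b.png",cv2.resize(c["image"][150:290,200:420],None,fx=3.5,fy=3.5,interpolation=cv2.INTER_CUBIC))
E
```

```text
t 1.4 tcp [ 0.5502 -0.0716  0.1007] mag [  -1.4 -132.4] yaw 93.76 gap 0.008102548263113072 F [-0.2 -0.5  0.6]
```

View pics/b.png

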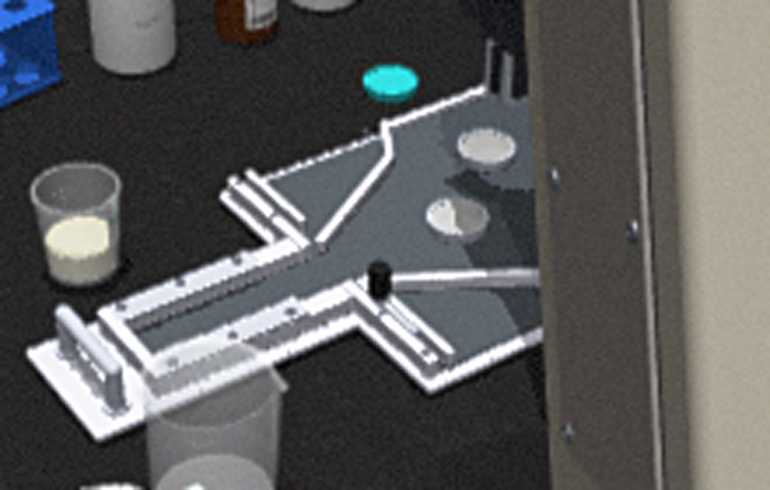

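The crop shows the slim, nearly shut fingertips at (490–505, 95) hovering clear of the pellets at (457,218) and (486,147). Next I lower the tips behind the first pellet.

send_rows(
  increments=[
    {"dx": 0, "dy": 0, "dz": -1.0, "roll": 0, "claw": -0.81},
    {"dx": 0, "dy": 0, "dz": -2.0, "roll": 0, "claw": -0.81},
    {"dx": 0, "dy": 0, "dz": -2.8, "roll": 0, "claw": -0.81},
    {"dx": 0, "dy": 0, "dz": -3.2, "roll": 0, "claw": -0.81},
    {"dx": 0, "dy": 0, "dz": -3.4, "roll": 0, "claw": -0.81},
  ],
)

```text
clock: 2.12
tcp_pos: [0.549, -0.074, 0.0161]
orientation: [-0.0, 0.685, 0.729, -0.0]
wrist_force: [-0.7, 1.2, 0.1]
finger_gap: 0.0078
grip_force: 0.0
```

```bash
python3 - <<'E'
exec(open("st.py").read())
c=read_camera("scene");print(w2px(c,p));cv2.imwrite("pics/c.png",cv2.resize(c["image"][150:250,300:380],None,fx=6,fy=6,interpolation=cv2.INTER_CUBIC))
E
```

```text
t 2.125 tcp [ 0.549  -0.074   0.0161] mag [  -2.7 -134.8] yaw 93.57 gap 0.0077992442664684865 F [-0.7  1.2  0.1]
[345.63654506 206.80011049]
```

View pics/c.png

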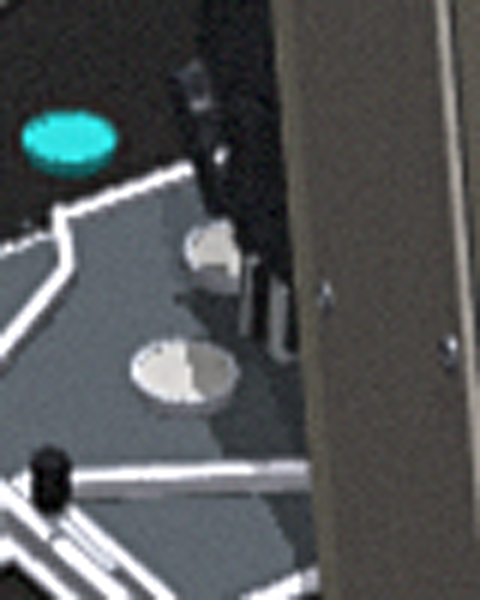

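send_rows(
  increments=[
    {"dx": 0, "dy": 0.4, "dz": 0, "roll": 0, "claw": -0.81},
    {"dx": 0, "dy": 0.8, "dz": 0, "roll": 0, "claw": -0.81},
    {"dx": 0, "dy": 1.25, "dz": 0, "roll": 0, "claw": -0.81},
    {"dx": -0.02, "dy": 1.75, "dz": 0, "roll": 0, "claw": -0.81},
    {"dx": -0.04, "dy": 2.25, "dz": 0, "roll": 0, "claw": -0.81},
  ],
)

```text
clock: 2.8
tcp_pos: [0.5483, -0.0162, 0.0164]
orientation: [0.0, 0.684, 0.729, 0.0]
wrist_force: [0.8, -0.2, 0.7]
finger_gap: 0.008
grip_force: 0.1
```

send_rows(
  increments=[
    {"dx": -0.03, "dy": 0.5, "dz": 0, "roll": 0, "claw": -0.81},
    {"dx": -0.06, "dy": 1.0, "dz": 0, "roll": 0, "claw": -0.81},
    {"dx": -0.09, "dy": 1.45, "dz": 0, "roll": 0, "claw": -0.81},
    {"dx": -0.12, "dy": 1.85, "dz": 0, "roll": 0, "claw": -0.81},
    {"dx": -0.14, "dy": 2.2, "dz": 0, "roll": 0, "claw": -0.81},
  ],
)

```text
clock: 3.42
tcp_pos: [0.5448, 0.0383, 0.0163]
orientation: [0.0, 0.684, 0.729, 0.0]
wrist_force: [0.2, -0.7, 0.1]
finger_gap: 0.0081
grip_force: 0.1
```

```bash
python3 - <<'E'
exec(open("st.py").read())
c=read_camera("top");cv2.imwrite("pics/d.png",cv2.resize(c["image"][145:275,190:415],None,fx=3.5,fy=3.5,interpolation=cv2.INTER_CUBIC))
E
```

```text
t 3.425 tcp [0.5448 0.0383 0.0163] mag [  0.1 -22.5] yaw 93.62 gap 0.008067950927810104 F [ 0.2 -0.7  0.1]
```

View pics/d.png

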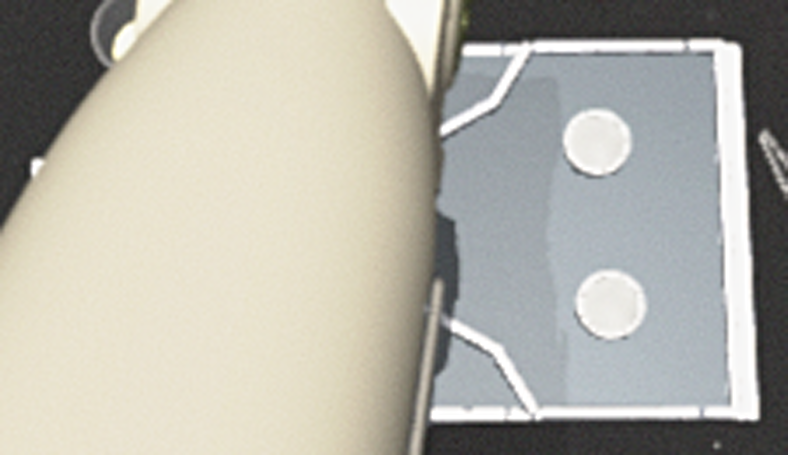

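The arm hides the gate. The other two pellets, at (597,142) and (610,304), are undisturbed. I continue through the gate, then back out and look.

send_rows(
  increments=[
    {"dx": -0.01, "dy": 0.25, "dz": 0, "roll": 0, "claw": -0.81},
    {"dx": -0.03, "dy": 0.5, "dz": 0, "roll": 0, "claw": -0.81},
    {"dx": -0.05, "dy": 0.75, "dz": 0, "roll": 0, "claw": -0.81},
    {"dx": -0.06, "dy": 0.95, "dz": 0, "roll": 0, "claw": -0.81},
    {"dx": -0.06, "dy": 1.0, "dz": 0, "roll": 0, "claw": -0.81},
  ],
)

```text
clock: 4.1
tcp_pos: [0.5433, 0.063, 0.0163]
orientation: [0.0, 0.684, 0.729, 0.0]
wrist_force: [0.4, -0.6, -0.3]
finger_gap: 0.0081
grip_force: 0.1
```

send_rows(
  increments=[
    {"dx": 0.02, "dy": -0.3, "dz": 0, "roll": 0, "claw": -0.81},
    {"dx": 0.05, "dy": -0.8, "dz": 0.3, "roll": 0, "claw": -0.81},
    {"dx": 0.1, "dy": -1.6, "dz": 1, "roll": 0, "claw": -0.81},
    {"dx": 0.1, "dy": -2.8, "dz": 2, "roll": 0, "claw": -0.81},
    {"dx": 0.1, "dy": -4.5, "dz": 2.5, "roll": 0, "claw": -0.81},
  ],
)

```text
clock: 4.72
tcp_pos: [0.5467, -0.0515, 0.0808]
orientation: [0.001, 0.684, 0.729, 0.001]
wrist_force: [0.1, 0.2, -0.2]
finger_gap: 0.0079
grip_force: 0.0
```

```bash
python3 - <<'E'
exec(open("st.py").read())
c=read_camera("top");cv2.imwrite("pics/e.png",cv2.resize(c["image"][145:275,190:415],None,fx=3.5,fy=3.5,interpolation=cv2.INTER_CUBIC))
E
```

```text
t 4.725 tcp [ 0.5467 -0.0515  0.0808] mag [  -3.6 -112.2] yaw 93.65 gap 0.007935708078307726 F [ 0.1  0.2 -0.2]
```

View pics/e.png

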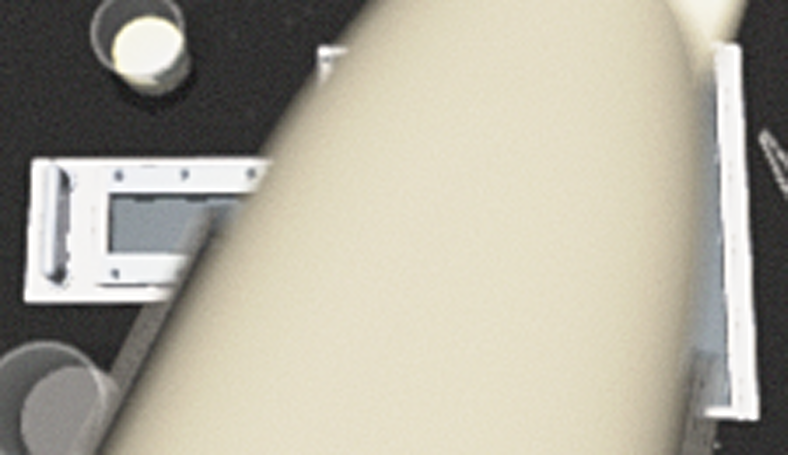

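The arm still hides the gate, though the slot's far part (110–200, 225) is empty as expected. I go behind the far pellet, tilted 21.6° towards its heading.

send_rows(
  increments=[
    {"dx": 1.2, "dy": -1.2, "dz": 0, "roll": 1.0, "claw": -0.81},
    {"dx": 2.5, "dy": -2.5, "dz": 0, "roll": 2.0, "claw": -0.81},
    {"dx": 3.05, "dy": -3.1, "dz": 0, "roll": 2.7, "claw": -0.81},
    {"dx": 3.05, "dy": -3.1, "dz": -1.2, "roll": 2.7, "claw": -0.81},
    {"dx": 3.05, "dy": -3.1, "dz": -2.0, "roll": 2.7, "claw": -0.81},
  ],
)

```text
clock: 5.4
tcp_pos: [0.6218, -0.1289, 0.028]
orientation: [-0.0, 0.537, 0.844, -0.0]
wrist_force: [-0.1, -0.5, -0.5]
finger_gap: 0.0084
grip_force: 0.0
```

send_rows(
  increments=[
    {"dx": 0, "dy": 0, "dz": -0.2, "roll": 0, "claw": -0.81},
    {"dx": 0, "dy": 0, "dz": -0.4, "roll": 0, "claw": -0.81},
    {"dx": 0, "dy": 0, "dz": -0.5, "roll": 0, "claw": -0.81},
    {"dx": 0, "dy": 0, "dz": -0.5, "roll": 0, "claw": -0.81},
    {"dx": 0, "dy": 0, "dz": -0.5, "roll": 0, "claw": -0.81},
  ],
)

```text
clock: 6.02
tcp_pos: [0.6225, -0.1274, 0.0169]
orientation: [0.0, 0.536, 0.844, 0.0]
wrist_force: [-0.3, -0.2, 0.4]
finger_gap: 0.0084
grip_force: 0.0
```

```bash
python3 - <<'E'
exec(open("st.py").read())
c=read_camera("top");cv2.imwrite("pics/f.png",cv2.resize(c["image"][145:275,190:415],None,fx=3.5,fy=3.5,interpolation=cv2.INTER_CUBIC))
E
```

```text
t 6.025 tcp [ 0.6225 -0.1274  0.0169] mag [  67.2 -192.7] yaw 115.22 gap 0.008408758754361869 F [-0.3 -0.2  0.4]
```

View pics/f.png

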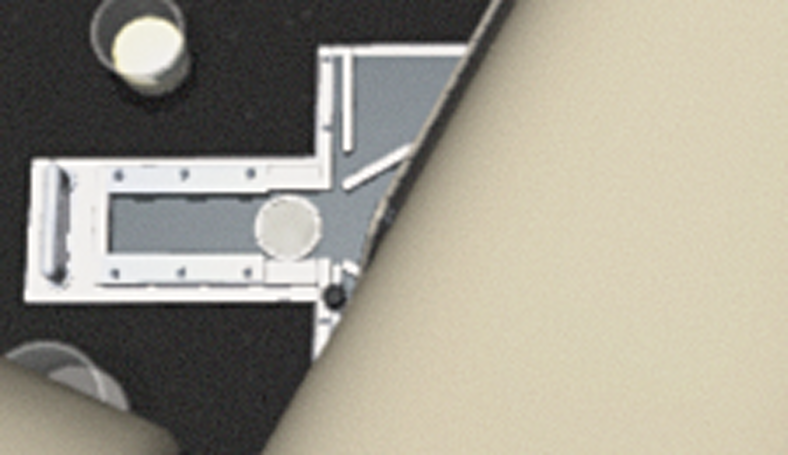

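Pellet 1 is in the slot at (288,228), about y = 33 mm, so it is wholly past. Now I push the second pellet along its heading.

send_rows(
  increments=[
    {"dx": -0.17, "dy": 0.36, "dz": 0, "roll": 0, "claw": -0.81},
    {"dx": -0.35, "dy": 0.74, "dz": 0, "roll": 0, "claw": -0.81},
    {"dx": -0.55, "dy": 1.17, "dz": 0, "roll": 0, "claw": -0.81},
    {"dx": -0.77, "dy": 1.63, "dz": 0, "roll": 0, "claw": -0.81},
    {"dx": -0.99, "dy": 2.1, "dz": 0, "roll": 0, "claw": -0.81},
  ],
)

```text
clock: 6.7
tcp_pos: [0.5969, -0.0738, 0.0164]
orientation: [-0.0, 0.536, 0.844, 0.0]
wrist_force: [0.2, -0.1, 0.3]
finger_gap: 0.0082
grip_force: 0.1
```

send_rows(
  increments=[
    {"dx": -0.22, "dy": 0.46, "dz": 0, "roll": 0, "claw": -0.81},
    {"dx": -0.44, "dy": 0.93, "dz": 0, "roll": 0, "claw": -0.81},
    {"dx": -0.65, "dy": 1.39, "dz": 0, "roll": 0, "claw": -0.81},
    {"dx": -0.87, "dy": 1.86, "dz": 0, "roll": 0, "claw": -0.81},
    {"dx": -1.07, "dy": 2.27, "dz": 0, "roll": 0, "claw": -0.81},
  ],
)

```text
clock: 7.32
tcp_pos: [0.5702, -0.0173, 0.0163]
orientation: [0.0, 0.536, 0.844, 0.0]
wrist_force: [1.2, 0.5, -0.6]
finger_gap: 0.008
grip_force: 0.1
```

send_rows(
  increments=[
    {"dx": -0.15, "dy": 0.3, "dz": 0, "roll": 0, "claw": -0.81},
    {"dx": -0.28, "dy": 0.58, "dz": 0, "roll": 0, "claw": -0.81},
    {"dx": -0.38, "dy": 0.8, "dz": 0, "roll": 0, "claw": -0.81},
    {"dx": -0.43, "dy": 0.9, "dz": 0, "roll": 0, "claw": -0.81},
    {"dx": -0.43, "dy": 0.9, "dz": 0, "roll": 0, "claw": -0.81},
  ],
)

```text
clock: 7.95
tcp_pos: [0.5599, 0.0045, 0.0163]
orientation: [0.0, 0.536, 0.844, 0.0]
wrist_force: [-0.1, -0.9, -0.1]
finger_gap: 0.0082
grip_force: 0.0
```

```bash
python3 st.py
```

```text
t 7.95 tcp [0.5599 0.0045 0.0163] mag [ 13.  -57.1] yaw 115.22 gap 0.008209080896688422 F [-0.1 -0.9 -0.1]
```

send_rows(
  increments=[
    {"dx": 0.17, "dy": -0.36, "dz": 0, "roll": 0, "claw": -0.81},
    {"dx": 0, "dy": -0.4, "dz": 0, "roll": -1.0, "claw": -0.81},
    {"dx": -0.25, "dy": -0.4, "dz": 0, "roll": -2.0, "claw": -0.81},
    {"dx": -0.44, "dy": -0.4, "dz": 0, "roll": -2.7, "claw": -0.81},
    {"dx": -0.44, "dy": -0.4, "dz": 0, "roll": -2.7, "claw": -0.81},
  ],
)

```text
clock: 8.57
tcp_pos: [0.549, -0.0063, 0.0163]
orientation: [0.0, 0.684, 0.729, -0.0]
wrist_force: [0.3, -0.9, -0.3]
finger_gap: 0.0081
grip_force: 0.0
```

send_rows(
  increments=[
    {"dx": -0.03, "dy": 0.3, "dz": 0, "roll": 0, "claw": -0.81},
    {"dx": -0.06, "dy": 0.6, "dz": 0, "roll": 0, "claw": -0.81},
    {"dx": -0.09, "dy": 0.95, "dz": 0, "roll": 0, "claw": -0.81},
    {"dx": -0.12, "dy": 1.3, "dz": 0, "roll": 0, "claw": -0.81},
    {"dx": -0.15, "dy": 1.65, "dz": 0, "roll": 0, "claw": -0.81},
  ],
)

```text
clock: 9.2
tcp_pos: [0.5451, 0.0365, 0.0163]
orientation: [0.0, 0.684, 0.729, 0.0]
wrist_force: [0.2, 0.1, 0.1]
finger_gap: 0.0083
grip_force: 0.1
```

```bash
python3 st.py
```

```text
t 9.2 tcp [0.5451 0.0365 0.0163] mag [  0.3 -24.3] yaw 93.64 gap 0.008332421924118979 F [0.2 0.1 0.1]
```

Final 26 mm, then retreat to behind the near pellet C. Its heading is −20° and the start pose is about (−64, −200) in the magazine frame.

send_rows(
  increments=[
    {"dx": -0.01, "dy": 0.27, "dz": 0, "roll": 0, "claw": -0.81},
    {"dx": -0.03, "dy": 0.55, "dz": 0, "roll": 0, "claw": -0.81},
    {"dx": -0.05, "dy": 0.8, "dz": 0, "roll": 0, "claw": -0.81},
    {"dx": -0.06, "dy": 1.0, "dz": 0, "roll": 0, "claw": -0.81},
    {"dx": -0.06, "dy": 1.05, "dz": 0, "roll": 0, "claw": -0.81},
  ],
)

```text
clock: 9.82
tcp_pos: [0.5436, 0.0622, 0.0163]
orientation: [0.0, 0.684, 0.729, 0.0]
wrist_force: [0.1, -0.1, 0.2]
finger_gap: 0.0081
grip_force: 0.1
```

send_rows(
  increments=[
    {"dx": 0.02, "dy": -0.3, "dz": 0, "roll": 0, "claw": -0.81},
    {"dx": 0.05, "dy": -0.8, "dz": 0.3, "roll": 0, "claw": -0.81},
    {"dx": 0.1, "dy": -1.6, "dz": 1, "roll": 0, "claw": -0.81},
    {"dx": 0.1, "dy": -2.8, "dz": 2, "roll": 0, "claw": -0.81},
    {"dx": 0.1, "dy": -4.5, "dz": 2.5, "roll": 0, "claw": -0.81},
  ],
)

```text
clock: 10.45
tcp_pos: [0.547, -0.0522, 0.0808]
orientation: [0.001, 0.684, 0.729, 0.001]
wrist_force: [-0.0, -0.1, -0.8]
finger_gap: 0.0078
grip_force: 0.0
```

```bash
python3 st.py; python3 - <<'E'
import numpy as np
d=np.load("pose.npz");C=np.array([-48.5,-162.2]);T=np.array([-1,-27.]);u=(T-C)/np.linalg.norm(T-C)
S=C-u*41;E=T-u*30.6
print("ang",np.degrees(np.arctan2(-u[0],u[1])),"S",S,(d["o"]+d["R"]@S/1e3),"E",E,d["o"]+d["R"]@E/1e3)
E
```

```text
t 10.45 tcp [ 0.547  -0.0522  0.0808] mag [  -3.4 -112.9] yaw 93.66 gap 0.007793423735301133 F [-0.  -0.1 -0.8]
ang -19.35797465969787 S [ -62.09023749 -200.88210756] [ 0.49391958 -0.14370494] E [-11.14295774 -55.87006076] [0.53564938 0.00422323]
```

send_rows(
  increments=[
    {"dx": -0.9, "dy": -1.5, "dz": 0, "roll": -1.0, "claw": -0.81},
    {"dx": -1.7, "dy": -3.0, "dz": 0, "roll": -2.0, "claw": -0.81},
    {"dx": -2.1, "dy": -3.66, "dz": 0, "roll": -2.42, "claw": -0.81},
    {"dx": -2.1, "dy": -3.66, "dz": -1.2, "roll": -2.42, "claw": -0.81},
    {"dx": -2.1, "dy": -3.66, "dz": -2.0, "roll": -2.42, "claw": -0.81},
  ],
)

```text
clock: 11.08
tcp_pos: [0.4931, -0.1437, 0.0287]
orientation: [0.0, 0.798, 0.603, 0.0]
wrist_force: [1.0, 0.1, -0.1]
finger_gap: 0.0081
grip_force: 0.0
```

send_rows(
  increments=[
    {"dx": 0, "dy": 0, "dz": -0.2, "roll": 0, "claw": -0.81},
    {"dx": 0, "dy": 0, "dz": -0.4, "roll": 0, "claw": -0.81},
    {"dx": 0, "dy": 0, "dz": -0.5, "roll": 0, "claw": -0.81},
    {"dx": 0, "dy": 0, "dz": -0.5, "roll": 0, "claw": -0.81},
    {"dx": 0, "dy": 0, "dz": -0.5, "roll": 0, "claw": -0.81},
  ],
)

```text
clock: 11.7
tcp_pos: [0.494, -0.1422, 0.0168]
orientation: [0.0, 0.797, 0.604, 0.0]
wrist_force: [-0.2, 0.5, -0.3]
finger_gap: 0.0083
grip_force: 0.0
```

```bash
python3 - <<'E'
exec(open("st.py").read())
c=read_camera("top");cv2.imwrite("pics/g.png",cv2.resize(c["image"][145:275,190:415],None,fx=3.5,fy=3.5,interpolation=cv2.INTER_CUBIC))
E
```

```text
t 11.7 tcp [ 0.494  -0.1422  0.0168] mag [ -61.9 -199.3] yaw 74.27 gap 0.008250196972873958 F [-0.2  0.5 -0.3]
```

View pics/g.png

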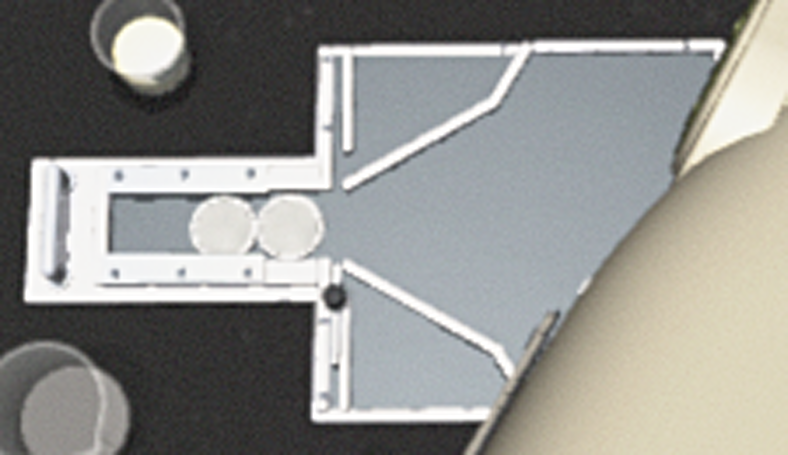

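Two pellets are in the slot, at (223,227) and (290,227). I push the third along its heading.

send_rows(
  increments=[
    {"dx": 0.1, "dy": 0.36, "dz": 0, "roll": 0, "claw": -0.81},
    {"dx": 0.21, "dy": 0.74, "dz": 0, "roll": 0, "claw": -0.81},
    {"dx": 0.33, "dy": 1.17, "dz": 0, "roll": 0, "claw": -0.81},
    {"dx": 0.47, "dy": 1.65, "dz": 0, "roll": 0, "claw": -0.81},
    {"dx": 0.61, "dy": 2.15, "dz": 0, "roll": 0, "claw": -0.81},
  ],
)

```text
clock: 12.38
tcp_pos: [0.5091, -0.0873, 0.0163]
orientation: [0.0, 0.797, 0.604, 0.0]
wrist_force: [1.0, 0.7, -0.4]
finger_gap: 0.0084
grip_force: 0.1
```

send_rows(
  increments=[
    {"dx": 0.13, "dy": 0.47, "dz": 0, "roll": 0, "claw": -0.81},
    {"dx": 0.27, "dy": 0.95, "dz": 0, "roll": 0, "claw": -0.81},
    {"dx": 0.41, "dy": 1.43, "dz": 0, "roll": 0, "claw": -0.81},
    {"dx": 0.54, "dy": 1.9, "dz": 0, "roll": 0, "claw": -0.81},
    {"dx": 0.67, "dy": 2.35, "dz": 0, "roll": 0, "claw": -0.81},
  ],
)

```text
clock: 13.0
tcp_pos: [0.5258, -0.0288, 0.0163]
orientation: [0.0, 0.797, 0.604, 0.0]
wrist_force: [0.2, 0.6, -0.3]
finger_gap: 0.0081
grip_force: 0.1
```

send_rows(
  increments=[
    {"dx": 0.11, "dy": 0.4, "dz": 0, "roll": 0, "claw": -0.81},
    {"dx": 0.21, "dy": 0.75, "dz": 0, "roll": 0, "claw": -0.81},
    {"dx": 0.3, "dy": 1.05, "dz": 0, "roll": 0, "claw": -0.81},
    {"dx": 0.35, "dy": 1.23, "dz": 0, "roll": 0, "claw": -0.81},
    {"dx": 0.35, "dy": 1.23, "dz": 0, "roll": 0, "claw": -0.81},
  ],
)

```text
clock: 13.62
tcp_pos: [0.5344, 0.0014, 0.0163]
orientation: [0.0, 0.797, 0.604, -0.0]
wrist_force: [-0.7, -0.1, -0.3]
finger_gap: 0.0079
grip_force: 0.0
```

```bash
python3 st.py
```

```text
t 13.625 tcp [0.5344 0.0014 0.0163] mag [-12.6 -58.6] yaw 74.27 gap 0.007911268704709809 F [-0.7 -0.1 -0.3]
```

send_rows(
  increments=[
    {"dx": -0.12, "dy": -0.38, "dz": 0, "roll": 0, "claw": -0.81},
    {"dx": 0.05, "dy": -0.38, "dz": 0, "roll": 1.0, "claw": -0.81},
    {"dx": 0.3, "dy": -0.36, "dz": 0, "roll": 2.0, "claw": -0.81},
    {"dx": 0.45, "dy": -0.35, "dz": 0, "roll": 2.42, "claw": -0.81},
    {"dx": 0.45, "dy": -0.35, "dz": 0, "roll": 2.42, "claw": -0.81},
  ],
)

```text
clock: 14.25
tcp_pos: [0.5457, -0.0085, 0.0164]
orientation: [0.0, 0.685, 0.728, -0.0]
wrist_force: [-0.9, -0.5, 0.1]
finger_gap: 0.0083
grip_force: 0.0
```

send_rows(
  increments=[
    {"dx": 0, "dy": 0.3, "dz": 0, "roll": 0, "claw": -0.81},
    {"dx": -0.01, "dy": 0.6, "dz": 0, "roll": 0, "claw": -0.81},
    {"dx": -0.02, "dy": 0.95, "dz": 0, "roll": 0, "claw": -0.81},
    {"dx": -0.04, "dy": 1.3, "dz": 0, "roll": 0, "claw": -0.81},
    {"dx": -0.05, "dy": 1.65, "dz": 0, "roll": 0, "claw": -0.81},
  ],
)

```text
clock: 14.88
tcp_pos: [0.5443, 0.0344, 0.0164]
orientation: [0.0, 0.684, 0.729, 0.0]
wrist_force: [-0.2, -0.5, 0.3]
finger_gap: 0.0079
grip_force: 0.2
```

```bash
python3 st.py
```

```text
t 14.875 tcp [0.5443 0.0344 0.0164] mag [ -0.6 -26.3] yaw 93.63 gap 0.007855427926351794 F [-0.2 -0.5  0.3]
```

send_rows(
  increments=[
    {"dx": -0.01, "dy": 0.27, "dz": 0, "roll": 0, "claw": -0.81},
    {"dx": -0.02, "dy": 0.55, "dz": 0, "roll": 0, "claw": -0.81},
    {"dx": -0.03, "dy": 0.8, "dz": 0, "roll": 0, "claw": -0.81},
    {"dx": -0.04, "dy": 1.02, "dz": 0, "roll": 0, "claw": -0.81},
    {"dx": -0.04, "dy": 1.09, "dz": 0, "roll": 0, "claw": -0.81},
  ],
)

```text
clock: 15.5
tcp_pos: [0.5433, 0.0612, 0.0163]
orientation: [0.0, 0.684, 0.729, -0.0]
wrist_force: [-0.3, -0.7, 1.0]
finger_gap: 0.0081
grip_force: 0.2
```

send_rows(
  increments=[
    {"dx": 0.02, "dy": -0.3, "dz": 0, "roll": 0, "claw": -0.81},
    {"dx": 0.05, "dy": -0.8, "dz": 0.3, "roll": 0, "claw": -0.81},
    {"dx": 0.1, "dy": -1.6, "dz": 1, "roll": 0, "claw": -1},
    {"dx": 0.1, "dy": -2.8, "dz": 2, "roll": 0, "claw": -1},
    {"dx": 0.1, "dy": -4.5, "dz": 2.5, "roll": 0, "claw": -1},
  ],
)

```text
clock: 16.12
tcp_pos: [0.5467, -0.0532, 0.0808]
orientation: [0.001, 0.684, 0.729, 0.001]
wrist_force: [-0.1, -0.4, -0.4]
finger_gap: -0.0002
grip_force: 0.0
```

```bash
python3 - <<'E'
exec(open("st.py").read())
for S in((-85,-60),(-85,2.5),(-65,2.5),(-2.5,2.5)): print(S,(d["o"]+d["R"]@np.array(S)/1e3).round(4))
E
```

```text
t 16.125 tcp [ 0.5467 -0.0532  0.0808] mag [  -3.7 -113.9] yaw 93.65 gap -0.0001533626728600092 F [-0.1 -0.4 -0.4]
(-85, -60) [ 0.4622 -0.0045]
(-85, 2.5) [0.4583 0.0578]
(-65, 2.5) [0.4782 0.0591]
(-2.5, 2.5) [0.5406 0.063 ]
```

send_rows(
  increments=[
    {"dx": -1.6, "dy": 1.3, "dz": 0, "roll": 0, "claw": -1},
    {"dx": -3.0, "dy": 2.8, "dz": 0, "roll": 0, "claw": -1},
    {"dx": -3.5, "dy": 4.42, "dz": 0, "roll": 0, "claw": -1},
    {"dx": -3.5, "dy": 4.42, "dz": -0.5, "roll": 0, "claw": -1},
    {"dx": -3.5, "dy": 4.42, "dz": -1.2, "roll": 0, "claw": -1},
  ],
)

```text
clock: 16.75
tcp_pos: [0.4597, 0.0581, 0.0493]
orientation: [0.001, 0.684, 0.729, 0.001]
wrist_force: [-0.2, -0.9, 0.3]
finger_gap: -0.0001
grip_force: 0.0
```

send_rows(
  increments=[
    {"dx": 0, "dy": 0, "dz": -0.3, "roll": 0, "claw": -1},
    {"dx": 0, "dy": 0, "dz": -0.55, "roll": 0, "claw": -1},
    {"dx": 0, "dy": 0, "dz": -0.55, "roll": 0, "claw": -1},
    {"dx": 0.1, "dy": 0, "dz": -0.55, "roll": 0, "claw": -1},
    {"dx": 0.2, "dy": 0, "dz": -0.55, "roll": 0, "claw": -1},
  ],
)

```text
clock: 17.38
tcp_pos: [0.464, 0.0588, 0.0355]
orientation: [0.0, 0.684, 0.729, 0.0]
wrist_force: [0.4, -0.2, -0.1]
finger_gap: -0.0001
grip_force: 0.0
```

```bash
python3 - <<'E'
exec(open("st.py").read())
c=read_camera("scene");cv2.imwrite("pics/i.png",cv2.resize(c["image"][165:285,200:380],None,fx=4,fy=4,interpolation=cv2.INTER_CUBIC))
E
```

```text
t 17.375 tcp [0.464  0.0588 0.0355] mag [-79.2   3.1] yaw 93.61 gap -6.854778213858254e-05 F [ 0.4 -0.2 -0.1]
```

View pics/i.png

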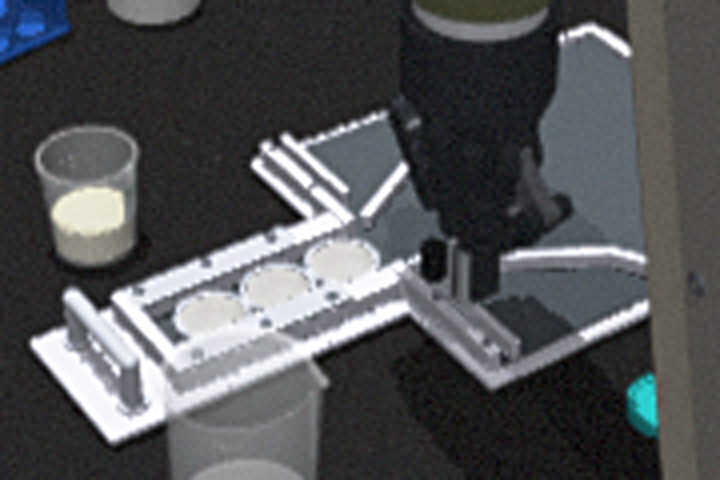

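All three pellets lie in the slot, at about (210,315), (277,287) and (342,262) in the crop. The shut fingers stand behind the post at (435,258). Now I close the shutter, watching the force.

send_rows(
  increments=[
    {"dx": 0.35, "dy": 0.02, "dz": 0, "roll": 0, "claw": -1},
    {"dx": 0.8, "dy": 0.04, "dz": 0, "roll": 0, "claw": -1},
    {"dx": 1.3, "dy": 0.07, "dz": 0, "roll": 0, "claw": -1},
    {"dx": 1.8, "dy": 0.1, "dz": 0, "roll": 0, "claw": -1},
    {"dx": 2.25, "dy": 0.12, "dz": 0, "roll": 0, "claw": -1},
  ],
)

```text
clock: 18.05
tcp_pos: [0.5205, 0.0621, 0.0349]
orientation: [-0.0, 0.684, 0.729, 0.0]
wrist_force: [-2.2, 0.9, 1.4]
finger_gap: -0.0
grip_force: 0.9
```

send_rows(
  increments=[
    {"dx": 0.06, "dy": 0, "dz": 0, "roll": 0, "claw": -1},
    {"dx": 0.12, "dy": 0, "dz": 0, "roll": 0, "claw": -1},
    {"dx": 0.18, "dy": 0.01, "dz": 0, "roll": 0, "claw": -1},
    {"dx": 0.24, "dy": 0.01, "dz": 0, "roll": 0, "claw": -1},
    {"dx": 0.24, "dy": 0.01, "dz": 0, "roll": 0, "claw": -1},
  ],
)

```text
clock: 18.68
tcp_pos: [0.5255, 0.0621, 0.035]
orientation: [-0.0, 0.684, 0.729, -0.0]
wrist_force: [-1.4, 0.0, -0.2]
finger_gap: 0.0
grip_force: 0.6
```

```bash
python3 st.py
```

```text
t 18.675 tcp [0.5255 0.0621 0.035 ] mag [-17.7   2.5] yaw 93.61 gap 3.725321998208066e-05 F [-1.4  0.  -0.2]
```

Not at the stop yet. I continue in small steps.

send_rows(
  increments=[
    {"dx": 0.05, "dy": 0, "dz": 0, "roll": 0, "claw": -1},
    {"dx": 0.1, "dy": 0, "dz": 0, "roll": 0, "claw": -1},
    {"dx": 0.15, "dy": 0.01, "dz": 0, "roll": 0, "claw": -1},
    {"dx": 0.2, "dy": 0.01, "dz": 0, "roll": 0, "claw": -1},
    {"dx": 0.2, "dy": 0.01, "dz": 0, "roll": 0, "claw": -1},
  ],
)

```text
clock: 19.3
tcp_pos: [0.5295, 0.0624, 0.0348]
orientation: [-0.001, 0.684, 0.729, -0.001]
wrist_force: [-4.6, -0.1, 2.1]
finger_gap: 0.0001
grip_force: 2.6
```

send_rows(
  increments=[
    {"dx": 0.02, "dy": 0, "dz": 0, "roll": 0, "claw": -1},
    {"dx": 0.04, "dy": 0, "dz": 0, "roll": 0, "claw": -1},
    {"dx": 0.06, "dy": 0, "dz": 0, "roll": 0, "claw": -1},
    {"dx": 0.06, "dy": 0, "dz": 0, "roll": 0, "claw": -1},
    {"dx": 0.06, "dy": 0, "dz": 0, "roll": 0, "claw": -1},
  ],
)

```text
clock: 19.92
tcp_pos: [0.5297, 0.0624, 0.0347]
orientation: [-0.001, 0.684, 0.729, -0.002]
wrist_force: [-7.9, -0.0, 4.8]
finger_gap: -0.0001
grip_force: 4.2
```

The force climbs with no further motion, so the shutter is at its stop. I back off, rise clear, and check.

send_rows(
  increments=[
    {"dx": -0.4, "dy": 0, "dz": 0, "roll": 0, "claw": -1},
    {"dx": -1.0, "dy": 0, "dz": 0.2, "roll": 0, "claw": -1},
    {"dx": -1.5, "dy": -1, "dz": 1.2, "roll": 0, "claw": -1},
    {"dx": -1.5, "dy": -2.5, "dz": 2.5, "roll": 0, "claw": -1},
    {"dx": -1.5, "dy": -4.5, "dz": 3.5, "roll": 0, "claw": -1},
  ],
)

```text
clock: 20.55
tcp_pos: [0.4948, -0.0505, 0.1246]
orientation: [0.001, 0.684, 0.73, 0.001]
wrist_force: [0.6, 0.3, -0.5]
finger_gap: 0.0002
grip_force: 0.0
```

send_rows(
  increments=[
    {"dx": 0, "dy": -2, "dz": 0.3, "roll": 0, "claw": -1},
    {"dx": 0, "dy": -4, "dz": 0.5, "roll": 0, "claw": -1},
    {"dx": 0, "dy": -5, "dz": 0.5, "roll": 0, "claw": -1},
    {"dx": 0, "dy": -5.5, "dz": 0.5, "roll": 0, "claw": -1},
    {"dx": 0, "dy": -5.5, "dz": 0.5, "roll": 0, "claw": -1},
  ],
)

```text
clock: 21.18
tcp_pos: [0.4945, -0.1877, 0.1352]
orientation: [0.0, 0.685, 0.729, 0.0]
wrist_force: [0.4, -0.1, -1.0]
finger_gap: 0.0003
grip_force: 0.0
```

```bash
python3 - <<'E'
exec(open("st.py").read())
c=read_camera("top");cv2.imwrite("pics/j.png",cv2.resize(c["image"][145:275,190:415],None,fx=3.5,fy=3.5,interpolation=cv2.INTER_CUBIC))
for x in(-2,1,4): print(x,(w2px(c,[*(d["o"]+d["R"]@np.array([x,2.5])/1e3),.0485])-[190,145])*3.5)
print((w2px(c,[*(d["o"]+d["R"]@np.array([0,25])/1e3),.02])-[190,145])*3.5)
E
```

```text
t 21.175 tcp [ 0.4945 -0.1877  0.1352] mag [ -64.3 -244.9] yaw 93.56 gap 0.00031936579311077584 F [ 0.4 -0.1 -1. ]
-2 [333.33290259 218.45501179]
1 [333.40849299 213.48788208]
4 [333.48397053 208.52816779]
[299.47689168 225.46007724]
```

View pics/j.png

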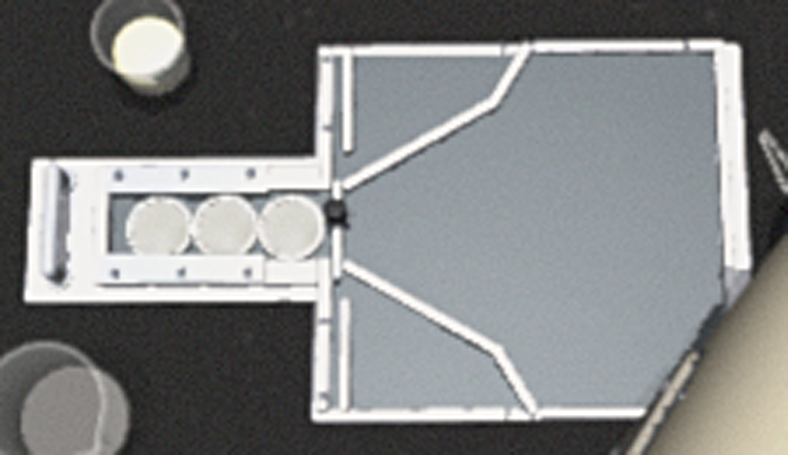

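The three pellets lie at (160,227), (225,227) and (291,227), the shutter is shut with its post at (335,210), and the arm is clear.

```bash
python3 -c "
from workcell import hand_in
print(hand_in())"
```

```text
the job is handed in; nothing more can be done
None
```

I handed the job in at about 21 s: all three pellets went through the gate one at a time and lie past the shutter's path. The shutter is against its stop, and no contact with the tweezers, cup or beaker was seen. The hand-in call returned no verdict.

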